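# Set the milk frother's dial and snap its lid home

## Robot

A 7-joint arm with a two-finger parallel gripper is mounted at the origin on the work surface. World frame = base frame: x ahead of the robot, y to its left, z up, the work surface at z = 0. Lengths are in m, angles in rad, forces in N, time in s.
With the tool pointing down it reaches from about 0.4 to 0.9 m from the base axis. Payload 5.6 kg.
Tool frame: the origin (TCP) lies midway between the tips of the shut fingers; the grasp point (between the pads) lies 19 mm behind it; z points along the fingers, y is the line along which they close (so a half turn about z gives the same grasp; the last joint's range is limited). The gripper opens to 92 mm and grips with 3 to 60 N. Pads are 20 mm wide; open, the fingers measure 128 mm over their backs; the gripper's body (75 mm by 189 mm) begins 69 mm behind the grasp point.
Start: joints at [1.217, 0.468, -0.012, 1.603, 0.006, 1.071, -0.056], TCP at [0.199, -0.619, 0.215] pointing down, gripper open.
Joint ranges: [-2.53, 2.53], [-0.31, 2.02], [-1.57, 1.55], [0.28, 2.44], [-1.29, 4.43], [0.15, 1.84], [-2.92, 2.92]. Speed limits (rad/s): [2.57, 2.57, 3.14, 3.14, 3.14, 3.14, 3.14].

## Interface

Orientations are given as a 3x3 rotation matrix whose columns are the frame's x, y, z axes.
In Python, from station import env, effector, solver, viewer, workorder, search_frame, tip_of gives the robot as it stands. Calls block until the motion is done:
- env.reach(position, orientation): joint-space move of the TCP to a pose.
- env.movel(position, frame=None, rate=0.15): straight line of the TCP; frame=None keeps the orientation; rate is the mean speed in m/s.
- env.goto_joints(angles): joint-space move.
- effector.release() and effector.grasp(squeeze=None): open the fingers fully, or close them until they stop; squeeze is the grip in N (None keeps the last).
- env.pause(seconds).
- solver.inverse_kinematics(position, orientation): joint angles nearest the present ones, or None.
- env.sense(): the state.
- viewer.read_camera(name): name is "scene" or "side" or "wrist"; returns (picture, depth): 420x560x3 uint8, red, green, blue; 420x560 float32, m along the optical axis (not along the pixel's ray), 0 where there is no reading.
- viewer.camera_info(name): a dict with "intrinsics" (3x3 intrinsics, pixels), "dist_coeffs" ([k1, k2, p1, p2, k3] as OpenCV has them; the pictures are not rectified), "eye" and "rotation" of the camera in the world; the wrist camera has in their place "T_tool_cam" (4x4, takes a point from camera to tool coordinates, whose origin is the TCP and whose axes are the flange's). Camera axes: x right, y up, looking along -z (the intrinsics and any distortion apply to the point x, -y, -z); pixel columns grow to the right and rows downward; lengths in m; the calibration is good to about 2 mm. A picture is of the moment at which its call begins: read the wrist's pose just before it. camera_info takes no time and is no camera call.
A pose or a line that the arm cannot do raises env.PlanningError and nothing moves.
- workorder.finish_job(): hands the job in; it is judged then, once.
Trained networks look in the newest picture that a camera, given by its name, has taken for a name from the list of things; names that differ only in an ending like _2 or _b are one class to them, and where a whole thing is asked for, a point or a joint stands for the part that bears it (a point fixed in the world has none). Each returns a list of dicts, best first, with "score" (0 to 1); they miss things now and then, are a little off and sometimes report something else, mostly with a low value. They report only what shows in the picture. A call takes as long as a camera call. They do not tell look-alikes from the thing itself.
- search_frame(camera, name): "at" ([x, y, z] in m, in world coordinates, good to about 4 mm: the middle of the surface that is visible of it).
- tip_of(camera, name): "at" ([x, y, z] in m, in world coordinates, good to about 4 mm: a listed point, or the origin of a listed thing).
The state is a dict: "t": time; "joint_positions": joint angles; "joint_velocities": joint speeds; "tau": joint torques, N m; "ee_pos": TCP position; "tcp_rot": TCP orientation; "wrist_force": force on the tool from outside, world axes, zero at the start; "moment": the same for the moment, N m; "gripper_width": finger opening in m; "grasp_force": force on a finger pad.
Only numpy, scipy, OpenCV 4.12 (cv2) and the standard library are available. Lean on these libraries where they do the work, as an engineer would, in place of code of your own. Each camera call takes 0.05 s, during which the arm holds its last target. There are 200 camera calls.

## Task

The milk frother has been washed and goes back into service. First turn its temperature dial clockwise until the white pointer stands at the orange mark (60 degrees), then fit the white lid from the bar mat into the mouth of the frother's jug and press it straight down until it snaps home, flush on the rim all round. Leave everything else on the counter where it stands, and finish while still pressing the lid down firmly, so that its seal beds in: do not let go or ease off.

Things in the scene. Friction and masses are not known exactly. Their poses are not given: they have to be found in the camera images.
- dial (a joint): Angle of the temperature dial in rad, 0 to 4.71, growing clockwise seen from above. Ten ticks ring the knob, 30 degrees (0.524 rad) apart: white ones and, fifth, a longer, broader orange one (60 degrees). At 0 the white pointer line on the knob's top is at the first tick; at 2.094 it is at the orange tick. Light friction (about 0.04 N m), no detents; it stays where it is left.
- dial_grip (a point): Point on the dial's upright axis, 97 mm above the counter. The dial is a round black knob, 36 mm in diameter and 30 mm tall, with a 40 mm wide, 4 mm thick skirt, on the frother's dark console, whose top is 75 mm above the counter. This point is 22 mm above the console and 8 mm below the knob's top. The jug's axis is 140 mm away.
- frother: The milk frother, heavy and fixed: a black base 150 mm (x) by 265 mm (y), 42 mm high, with the steel jug on it towards +y and the raised dark console with the dial towards -y. Origin at the centre of its underside on the counter, z up.
- jug: The frother's steel jug, fixed on its base: 96 mm in outer diameter, 96 mm tall, open on top, with a black handle on its +y side reaching 88 mm from the axis. Origin at the centre of its underside, 46 mm above the counter; z up.
- jug_mouth (a point): Centre of the jug's open mouth in the plane of its rim, 142 mm above the counter; z up. The mouth is 87 mm wide inside. Six small black sprung clips stand round its inside, 4 mm below the rim, their round noses on a 78 mm circle; they catch over the bead on the lid's plug.
- lid: The lid, loose, about 100 g, 53 mm tall, round about its z axis: a grey plug 16 mm deep (70 mm wide at its bottom, tapering out to an 83 mm bead), a white flange 100 mm wide and 5 mm thick, an upright round black handle 22 mm in diameter and 32 mm tall. Origin at the centre of the plug's underside, z up. It stands on its plug on the black bar mat, whose top is 8 mm above the counter.
- lid_handle (a point): Centre of the lid's handle, half-way up it: 16 mm above the flange's top, 21 mm above its underside. Laid in the mouth, the lid rests on the clips 10 mm too high. Pressed, it resists with up to 13 to 17 N, then, 5 to 7 mm too high, the force drops suddenly. Home, the flange lies on the solid rim, this point 21 mm above jug_mouth on its axis. A firm press: 10 N or more.
- tamper_mid (a point): Middle (41 mm up) of a coffee tamper, 58 mm in diameter, 83 mm tall, steel base and dark wooden grip, standing on the bar mat (300 mm x 200 mm) beside the lid. Not to be moved.
- pitcher_mid (a point): Middle (46 mm up) of a steel milk pitcher, 84 mm in diameter, 92 mm tall, with a handle reaching 75 mm from its axis, standing beyond the frother and the mat. Not to be moved.
- dosing_cup_mid (a point): Middle (25 mm up) of a dark steel dosing cup, 58 mm in diameter, 50 mm tall, standing beyond the frother and the mat. Not to be moved.
- cup_mid (a point): Middle (27 mm up) of a white cup, 72 mm in diameter, 55 mm tall, standing on a flat brewing scale 22 mm high. Not to be moved.
- portafilter_mid (a point): Middle of a portafilter lying on the counter at the left, about 215 mm long and 30 mm high. Not to be moved.
- shaker_mid (a point): Middle (57 mm up) of a steel shaker, 56 mm in diameter, 114 mm tall, standing at the right. Not to be moved.
Things that resemble listed ones, but are neither listed nor needed, are in the scene too. What is shaped like the lid but purple is not meant.

How it is judged:
On the way, in this order (a step that is already met when the one before it is completed fails the run):
1. the dial's pointer stands at the orange mark, with the lid not yet on the jug (value of joint dial between 1.974 and 2.214 rad and distance between lid_handle and jug_mouth above 0.05 m), for 0.2 s.
2. the lid has snapped home in the jug's mouth, flush on the rim (z of lid_handle in the frame of jug_mouth between 0.018 and 0.0225 m and horizontal distance between lid_handle and jug_mouth below 0.004 m and angle between lid_handle's own z axis and vertical below 0.05 rad), for 0.2 s.
At the end, for the whole second after the job is handed in: Dial within 0.12 rad of the orange mark at 2.094; lid home in the jug (handle's centre at most 22.5 mm above the rim's plane, within 4 mm of the mouth's axis, tilted under 0.05 rad); fingers still on the lid (over 3 N), pressing it onto the jug with over 5 N (all of step 2 and value of joint dial between 1.974 and 2.214 rad and contact force between lid and jug above 5 N and contact force between the fingers and lid above 3 N); the arm keeps its last pose, push and grip.
It fails at once if a bystander (tamper, pitcher, dosing cup, cup, portafilter or shaker) is moved by more than 25 mm (distance of any of tamper_mid, pitcher_mid, dosing_cup_mid, cup_mid, portafilter_mid, shaker_mid from where it was at the start of the episode above 0.025 m).
It also fails if it takes over 64 s, if anything falls off the work surface, if the arm or the gripper's body presses on something with over 40 N, if the wrist force passes 120 N, or if a joint passes its speed limit or range.

## Working session

There is one attempt and no reset: what is moved stays moved. The work goes in short steps, each a Python script; the robot and the scene stay as the last script left them, time stands still between calls to the robot, and variables do not carry over. Pictures are saved under pics/ and viewed, at most 10 in all, crops included, and the job is handed in when it is done.

```bash
ls; mkdir -p pics; python3 - <<'E'
from station import *
import cv2,numpy as np
s=env.sense();print(s['t'],s['ee_pos'],s['tcp_rot'],s['gripper_width'])
P=[]
for c in ["scene","side"]:
    p,d=viewer.read_camera(c);P.append(p[:,:,::-1])
    cv2.imwrite(f'pics/{c}0.png',p[:,:,::-1])
    i=viewer.camera_info(c);print(c,np.round(i['eye'],3),np.round(i['rotation'],2).tolist())
    for n in ["dial_grip","jug_mouth","lid_handle","frother","tamper_mid","pitcher_mid","dosing_cup_mid","cup_mid","portafilter_mid","shaker_mid"]:
        print(n,[(np.round(r['at'],3).tolist(),round(r['score'],2)) for r in tip_of(c,n)][:3])
E
```

```text
pics
0.0 [ 0.19853995 -0.6183234   0.21362073] [[ 9.52100457e-01  3.05784665e-01 -6.77738437e-04]
 [ 3.05785384e-01 -9.52099031e-01  1.65357895e-03]
 [-1.39635025e-04 -1.78161578e-03 -9.99998403e-01]] 0.09189908576989449
scene [ 2.028 -0.12   1.1  ] [[0.07, -0.56, 0.83], [1.0, 0.02, -0.07], [0.02, 0.83, 0.56]]
dial_grip [([0.505, 0.15, 0.094], 0.68), ([0.485, 0.291, 0.138], 0.54)]
jug_mouth [([0.487, 0.288, 0.142], 0.87)]
lid_handle [([0.422, -0.472, 0.034], 0.89), ([0.49, -0.195, 0.046], 0.75), ([0.278, -0.287, 0.037], 0.56)]
frother [([0.494, 0.223, 0.001], 0.86)]
tamper_mid [([0.489, -0.325, 0.052], 0.56)]
pitcher_mid [([0.768, 0.22, 0.048], 0.84)]
dosing_cup_mid [([0.774, -0.18, 0.026], 0.8)]
cup_mid [([0.804, -0.005, 0.051], 0.64)]
portafilter_mid [([0.431, 0.511, 0.014], 0.79)]
shaker_mid [([0.569, -0.486, 0.052], 0.79)]
side [0.185 1.308 1.039] [[-0.96, 0.16, -0.23], [-0.28, -0.55, 0.79], [-0.0, 0.82, 0.57]]
dial_grip [([0.501, 0.15, 0.097], 0.65)]
jug_mouth [([0.486, 0.286, 0.143], 0.89), ([0.799, -0.004, 0.051], 0.4)]
lid_handle [([0.494, -0.196, 0.043], 0.85), ([0.423, -0.467, 0.039], 0.57)]
frother [([0.489, 0.224, -0.002], 0.73)]
tamper_mid [([0.494, -0.324, 0.054], 0.56)]
pitcher_mid [([0.77, 0.223, 0.042], 0.91)]
dosing_cup_mid [([0.772, -0.182, 0.025], 0.53), ([0.801, -0.002, 0.05], 0.21)]
cup_mid []
portafilter_mid [([0.433, 0.514, 0.013], 0.91), ([0.573, -0.484, 0.057], 0.47)]
shaker_mid [([0.569, -0.484, 0.06], 0.81), ([0.488, 0.286, 0.145], 0.58), ([0.435, 0.515, 0.017], 0.26)]
```

View pics/scene0.png

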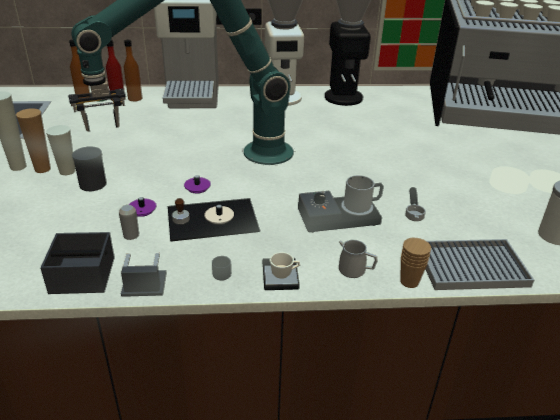

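View pics/side0.png

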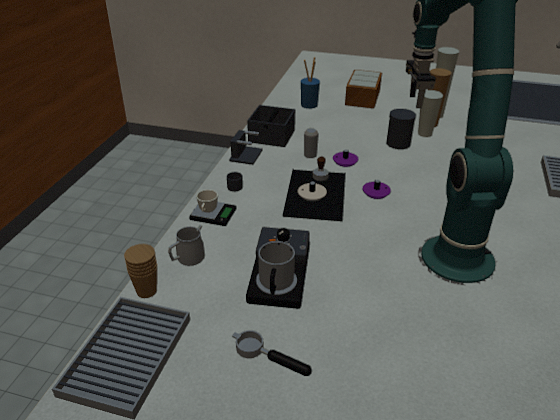

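The white lid is at (219,214) in the scene view and the purple decoys are at (141,206) and (197,184). The frother's dial is at (319,200) and its jug at (360,195). The network positions agree with the picture. Next is a near look at the dial.

```bash
cat > h.py <<'E'
from station import *
import cv2,numpy as np
def down(a):  # tool pointing down, x axis at world angle a
    c,s=np.cos(a),np.sin(a); return np.array([[c,s,0],[s,-c,0],[0,0,-1.]])
def yaw(): R=env.sense()['tcp_rot']; return np.arctan2(R[1,0],R[0,0])
def wcam():
    s=env.sense(); p,d=viewer.read_camera("wrist"); i=viewer.camera_info("wrist")
    T=np.eye(4); T[:3,:3]=s['tcp_rot']; T[:3,3]=s['ee_pos']
    return p,d,i,T@np.array(i['T_tool_cam'])
def on_plane(uv,i,T,z):
    q=cv2.undistortPoints(np.float64(uv).reshape(-1,1,2),np.array(i['intrinsics']),np.array(i['dist_coeffs']))[:,0]
    r=np.c_[q[:,0],-q[:,1],-np.ones(len(q))]@T[:3,:3].T
    return T[:3,3]+r*((z-T[2,3])/r[:,2])[:,None]
E
python3 - <<'E'
from h import *
print(np.round(viewer.camera_info("wrist")['T_tool_cam'],3))
for a in np.arange(-3,3.1,.5):
    q=solver.inverse_kinematics([.503,.15,.084],down(a)); print(round(a,1),None if q is None else np.round(q,2))
env.reach([.503,.15,.30],down(0.1))
p,d,i,T=wcam(); cv2.imwrite('pics/w1.png',p[:,:,::-1])
for n in ["dial_grip","jug_mouth"]:
    print(n,[(np.round(r['at'],4).tolist(),round(r['score'],2)) for r in tip_of("wrist",n)][:3])
print(env.sense()['t'],np.round(env.sense()['joint_positions'],2),yaw())
E
```

```text
[[ 0.001  0.955  0.295  0.083]
 [ 1.    -0.001 -0.001 -0.   ]
 [-0.001  0.295 -0.955 -0.17 ]
 [ 0.     0.     0.     1.   ]]
-3.0 [ 0.45  0.75 -1.08  1.96  0.82  0.96  0.67]
-2.5 [ 0.47  0.77 -1.11  1.96  0.85  0.98  1.15]
-2.0 [ 0.56  0.96 -1.33  1.95  1.05  1.16  1.51]
-1.5 [ 0.56  0.96 -1.33  1.95  1.05  1.16  2.01]
-1.0 [-1.04  0.59  0.89  2.05 -0.64  0.8  -2.34]
-0.5 [ 0.08  0.51 -0.54  1.98  0.37  0.75 -2.75]
0.0 [ 0.12  0.52 -0.59  1.98  0.42  0.76 -2.29]
0.5 [ 0.22  0.57 -0.73  1.97  0.52  0.8  -1.88]
1.0 [ 0.36  0.66 -0.93  1.96  0.69  0.88 -1.51]
1.5 [ 0.39  0.68 -0.97  1.96  0.73  0.9  -1.04]
2.0 [ 0.4   0.69 -0.99  1.96  0.74  0.91 -0.55]
2.5 [ 0.42  0.71 -1.02  1.96  0.77  0.93 -0.07]
3.0 [ 0.44  0.73 -1.06  1.96  0.8   0.95  0.4 ]
dial_grip [([0.4787, 0.2908, 0.0455], 0.52)]
jug_mouth [([0.4864, 0.2877, 0.1393], 0.92), ([0.4921, -0.1981, 0.0446], 0.45)]
4.175 [ 0.42  0.31 -0.93  1.76  0.27  1.2  -2.06] 0.09906853655965672
```

View pics/w1.png

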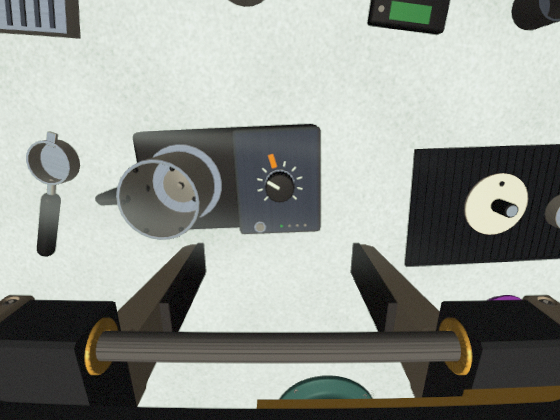

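The knob is at about (279,186), the orange tick at (272,160) and the pointer towards the upper left at about (272,182). I'll enlarge this area to read the angles.

```bash
python3 - <<'E'
import cv2
p=cv2.imread('pics/w1.png')[145:225,235:325]
cv2.imwrite('pics/w1c.png',cv2.resize(p,None,fx=7,fy=7,interpolation=cv2.INTER_CUBIC))
E
```

```text
(no output)
```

View pics/w1c.png

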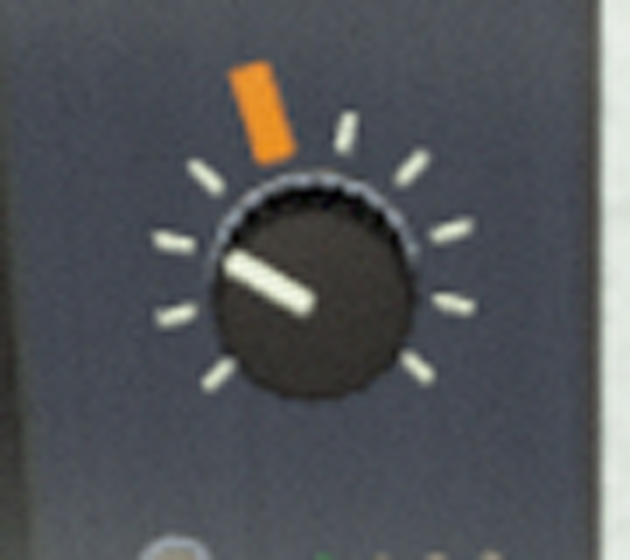

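```bash
python3 - <<'E'
from h import *
p,d,i,T=wcam()
f=lambda a:(np.array(a,float)+.5)/7-.5+[235,145]
t=on_plane(f([(218,375),(176,315),(173,242),(206,176),(347,131),(412,167),(452,231),(454,303),(418,367)]),i,T,.0755)[:,:2]
o=on_plane(f([(250,68),(275,160)]),i,T,.0755)[:,:2]
A=np.c_[2*t,np.ones(len(t))]; s=np.linalg.lstsq(A,(t**2).sum(1),rcond=None)[0]; c=s[:2]
print('centre ticks',c,np.sqrt(s[2]+c@c))
k=on_plane(f([(313,302),(308,302),(229,259)]),i,T,.105)[:,:2]; print('knob top',k[0])
an=lambda v:np.degrees(np.arctan2(v[1],v[0]))
print([round(an(x-c),1) for x in t],'orange',an(o.mean(0)-c),an(o[0]-o[1]),'pointer',an(k[2]-k[0]),an(k[2]-k[1]))
print(d[int(186),279],T[2,3])
E
```

```text
centre ticks [0.50153725 0.14702465] 0.027612385443639312
knob top [0.50249085 0.14739485]
[np.float64(143.3), np.float64(113.2), np.float64(83.3), np.float64(53.3), np.float64(-7.2), np.float64(-36.7), np.float64(-67.3), np.float64(-96.8), np.float64(-127.0)] orange 23.358649984771876 20.648808875915343 pointer 68.06292379190728 66.58456199669043
0.37350416 0.4698337308792144
```

The pointer is at about 68° and the orange mark at 23.3°, so the dial must turn about 44.7° clockwise. The tick spacing of 30° and the tick ring radius both check out.

```bash
python3 - <<'E'
from h import *
env.reach([.502,.1472,.15],down(.5)); env.movel([.502,.1472,.085],rate=.1)
effector.grasp(15); s=env.sense(); print(s['gripper_width'],s['grasp_force'],np.round(s['wrist_force'],1),s['ee_pos'],np.round(s['joint_positions'],2))
q=np.array(s['joint_positions']); q[6]-=np.radians(44.7); env.goto_joints(q); env.pause(.2)
s=env.sense(); print(yaw(),s['gripper_width'],np.round(s['moment'],2),np.round(s['wrist_force'],1))
effector.release(); env.movel([.502,.1472,.15],rate=.15); env.reach([.495,.147,.30],down(0.1))
p,d,i,T=wcam(); cv2.imwrite('pics/w2.png',cv2.resize(p[110:240,90:330,::-1],None,fx=3.3,fy=3.3,interpolation=cv2.INTER_CUBIC))
np.save('w2T.npy',T);print(env.sense()['t'], [(np.round(r['at'],4).tolist(),round(r['score'],2)) for r in tip_of("wrist","jug_mouth")][:2])
E
```

```text
0.03529798623244686 14.99991774559021 [ 0.6 -0.5  0.5] [0.50209691 0.14704767 0.08501991] [ 0.29  0.6  -0.82  1.97  0.59  0.83 -1.93]
-0.2792966059741786 0.035987696118421626 [ 0.28 -0.01  0.01] [-0.7  0.5 -0.5]
9.7417 [([0.4837, 0.2893, 0.141], 0.93), ([0.4962, -0.1992, 0.05], 0.51)]
```

View pics/w2.png

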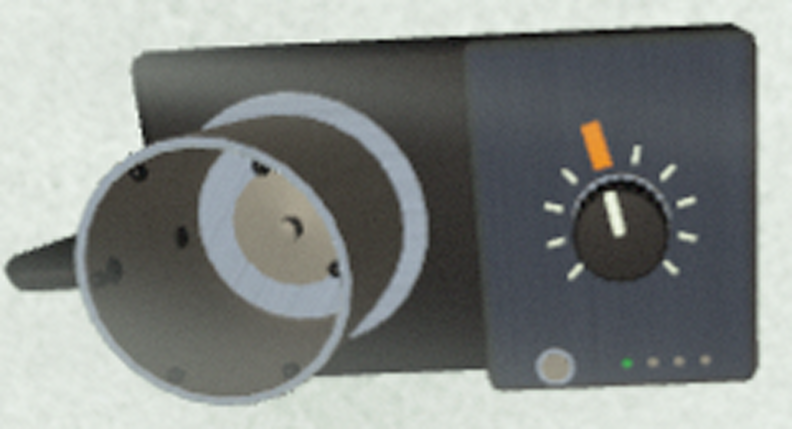

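The pointer now lines up with the orange tick: it runs from (618,233) to (608,194) in the crop, and the tick is at (597,145). I'll compute the angle and measure the rim from the depth, first over the jug and then over the lid.

```bash
cat >> h.py <<'E'
def circle(c,z,tol,rmin,rmax,save):
    """circle centre of points at height z within ring rmin..rmax of the guess c"""
    p,d,i,T=wcam(); cv2.imwrite(save,p[:,:,::-1])
    v,u=np.nonzero(d>0); uv=np.c_[u,v]
    q=cv2.undistortPoints(uv.astype(float).reshape(-1,1,2),np.array(i['intrinsics']),np.array(i['dist_coeffs']))[:,0]
    X=np.c_[q[:,0],-q[:,1],-np.ones(len(q))]*d[v,u][:,None]@T[:3,:3].T+T[:3,3]
    m=(abs(X[:,2]-z)<tol)&(np.hypot(*(X[:,:2]-c).T)<rmax+.02)
    P=on_plane(uv[m],i,T,z)[:,:2]; zz=X[m,2]
    for _ in range(12):
        r=np.hypot(*(P-c).T); k=(r>rmin)&(r<rmax)
        t=P[k]; s=np.linalg.lstsq(np.c_[2*t,np.ones(len(t))],(t**2).sum(1),rcond=None)[0]; c=s[:2]
    a=np.arctan2(*(t-c).T[::-1])
    print('circle',c,'r',np.sqrt(s[2]+c@c),'n',len(t),'z',np.median(zz[k]),'sectors',np.histogram(a,8,(-np.pi,np.pi))[0])
    return c
E
python3 - <<'E'
from h import *
T=np.load('w2T.npy'); i=viewer.camera_info("wrist")
k=on_plane((np.array([(618,233),(608,194.)])+.5)/3.3-.5+[90,110],i,T,.105)
print('pointer',np.degrees(np.arctan2(*(k[1]-k[0])[[1,0]])),k[0])
env.reach([.485,.287,.30],down(0.1))
c=circle(np.array([.485,.287]),.142,.004,.041,.051,'pics/w3.png')
print([(np.round(r['at'],4).tolist(),round(r['score'],2)) for r in tip_of("wrist","jug_mouth")][:2])
env.reach([.493,-.197,.2],down(0.1))
c=circle(np.array([.493,-.197]),.029,.004,.02,.053,'pics/w4.png')
c=circle(np.array([.493,-.197]),.061,.004,.0,.013,'pics/w4.png')
print([(np.round(r['at'],4).tolist(),round(r['score'],2)) for r in tip_of("wrist","lid_handle")][:2],env.sense()['t'])
cv2.imwrite('pics/w34.png',np.hstack([cv2.imread('pics/w3.png'),cv2.imread('pics/w4.png')])[:,::1][::1]) 
cv2.imwrite('pics/w34.png',cv2.resize(cv2.imread('pics/w34.png'),(800,300)))
E
```

```text
pointer 19.782740116981554 [0.50302719 0.14782106 0.105     ]
circle [0.48281055 0.28600412] r 0.04532044495521256 n 1021 z 0.1414802229172643 sectors [129 119 126 144 139 115 122 127]
[([0.4838, 0.2842, 0.1447], 0.67)]
circle [ 0.49359689 -0.19515463] r 0.037878105085048346 n 4609 z 0.02880387271656193 sectors [536 553 586 611 621 591 566 545]
circle [ 0.49359332 -0.19524481] r 0.00762208773587415 n 307 z 0.06109796579108062 sectors [39 37 39 38 41 38 37 38]
[([0.4227, -0.4723, 0.0323], 0.76), ([0.2799, -0.2871, 0.0375], 0.55)] 12.4583
```

View pics/w34.png

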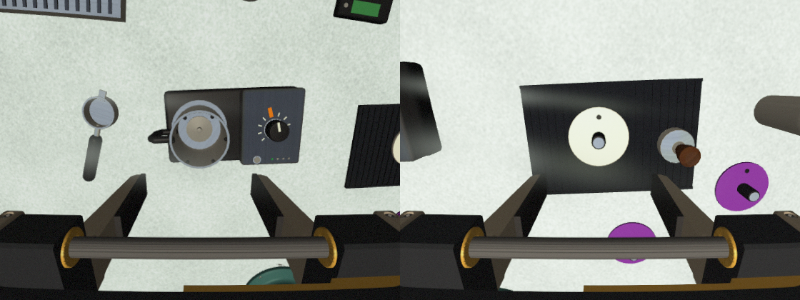

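The rim centre is (0.4828, 0.2860), 140.1 mm from the dial as it should be. The lid's flange and handle circles agree at (0.4936, −0.1952) with the right heights. The right-hand picture shows this is the white lid, with the purple ones clear of it. Before leaving the dial I'll read the pointer again from w3 by image moments, then take the lid.

```bash
python3 - <<'E'
from h import *
i=viewer.camera_info("wrist");Tt=np.eye(4);Tt[:3,:3]=down(.1);Tt[:3,3]=[.485,.287,.30];T=Tt@np.array(i['T_tool_cam'])
p=cv2.imread('pics/w3.png').astype(int)
v,u=np.mgrid[0:420,0:560]; uv=np.c_[u.ravel(),v.ravel()]
K=on_plane(uv,i,T,.105)[:,:2]; c=p.reshape(-1,3)
def line(m,P):
    x=P[m]; e=np.linalg.svd(x-x.mean(0),full_matrices=0)[2][0]; e=e*np.sign(e[0]); return m.sum(),x.mean(0),np.degrees(np.arctan2(e[1],e[0]))
n=np.array([.5025,.1474])
print('pointer',line((np.hypot(*(K-n).T)<.0175)&(c.min(1)>110),K))
G=on_plane(uv,i,T,.0755)[:,:2]
m=(np.hypot(*(G-n).T)<.06)&(c[:,2]>c[:,0]+80); r=line(m,G); print('orange',r,np.degrees(np.arctan2(*(r[1]-n)[::-1])))
effector.release()
env.movel([.4936,-.1952,.10],down(.1)); env.movel([.4936,-.1952,.032],rate=.08)
effector.grasp(50); s=env.sense(); print(s['gripper_width'],s['grasp_force'],s['ee_pos'],np.round(s['wrist_force'],1))
env.movel([.4936,-.1952,.30],rate=.15); s=env.sense(); print(s['gripper_width'],s['ee_pos'],np.round(s['wrist_force'],1))
p,d=viewer.read_camera("wrist");cv2.imwrite('pics/w5.png',p[:,:,::-1])
p,d=viewer.read_camera("side");cv2.imwrite('pics/s5.png',p[:,:,::-1]);print(s['t'])
cv2.imwrite('pics/ws5.png',cv2.resize(np.hstack([cv2.imread('pics/w5.png'),cv2.imread('pics/s5.png')]),(800,300)))
E
```

```text
pointer (np.int64(46), array([0.51089602, 0.14917614]), np.float64(19.65203315894818))
orange (np.int64(80), array([0.53180985, 0.1588109 ]), np.float64(24.395840329462718)) 21.27194338291594
0.020875458465228026 49.999961256980896 [ 0.49360338 -0.19519517  0.03198086] [ 0.5 -0.2 -0.6]
0.02069347842632033 [ 0.49324085 -0.19512185  0.29930884] [-0.4 -0.1 -1.9]
17.5
```

View pics/ws5.png

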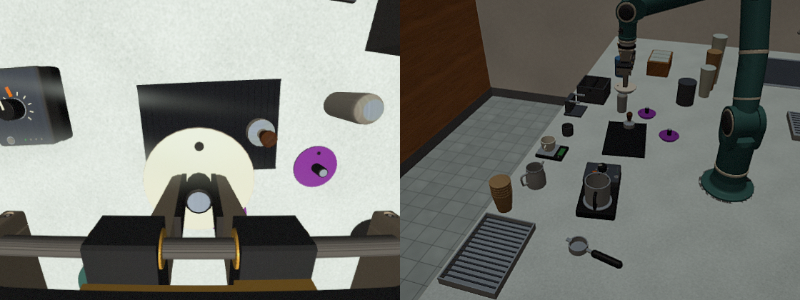

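The lid is held level: width 20.7 mm and about −1.3 N of added weight. The tamper and the decoys are untouched. The pointer reads 2–4° past orange, inside the 6.9° tolerance, so I'll check it once from nearer on the way past.

```bash
python3 - <<'E'
from h import *
env.movel([.43,.10,.25],down(.1),rate=.25)
n=np.array([.5025,.1474])
I=[]
for pos in ([.43,.147,.24],[.41,.12,.24]):
    env.movel(pos,rate=.15); p,d,i,T=wcam(); I.append(p)
    c=p.reshape(-1,3).astype(float); v,u=np.mgrid[0:420,0:560]; uv=np.c_[u.ravel(),v.ravel()]
    K=on_plane(uv,i,T,.105)[:,:2]; G=on_plane(uv,i,T,.0755)[:,:2]
    def line(m,P,w):
        x,w=P[m],w[m]; mu=np.average(x,axis=0,weights=w); val,e=np.linalg.eigh(np.cov(x.T,aweights=w)); e=e[:,1]*np.sign(e[0,1])
        return m.sum(),np.round(mu,4),round(np.degrees(np.arctan2(e[1],e[0])),1)
    w=np.clip(c.min(1)-70,0,None)
    print('pointer',line((np.hypot(*(K-n).T)<.0165)&(w>0),K,w))
    w=np.clip(c[:,0]-c[:,2]-40,0,None); print('orange',line((np.hypot(*(G-n).T)<.06)&(w>0),G,w))
    w=c.min(1); m=((np.hypot(*(G-n).T)>.022)&(np.hypot(*(G-n).T)<.034)&(w>140)).reshape(420,560).astype(np.uint8)
    N,L,S,C=cv2.connectedComponentsWithStats(m)
    t=on_plane(C[1:][S[1:,4]>8],i,T,.0755)[:,:2]
    s=np.linalg.lstsq(np.c_[2*t,np.ones(len(t))],(t**2).sum(1),rcond=None)[0]
    a=np.degrees(np.arctan2(*(t-s[:2]).T[::-1])); print(s[:2],np.sort(np.round(a,1)))
    q=np.array([n[0],n[1],.1])-T[:3,3]; q=T[:3,:3].T@q; k=i['intrinsics']; x=int(k[0][2]-k[0][0]*q[0]/q[2]); y=int(k[1][2]+k[1][1]*q[1]/q[2])
    I.append(cv2.resize(I.pop()[max(y-45,0):y+45,max(x-45,0):x+45],(400,400),interpolation=cv2.INTER_CUBIC))
cv2.imwrite('pics/d6.png',np.hstack(I)[:,:,::-1]); print(env.sense()['t'])
E
```

```text
pointer (np.int64(157), array([0.5103, 0.1501]), np.float64(20.7))
orange (np.int64(147), array([0.5311, 0.1595]), np.float64(22.8))
[0.50165848 0.14684878] [-127.1  -97.   -67.   -36.7   -6.8   53.3   83.1  113.2  143.1]
pointer (np.int64(356), array([0.5102, 0.1502]), np.float64(18.8))
orange (np.int64(154), array([0.5312, 0.1595]), np.float64(23.0))
[0.50156361 0.1468739 ] [-126.9  -96.8  -66.5  -36.7   -6.7   53.3   83.2  113.1  142.9]
19.9167
```

View pics/d6.png

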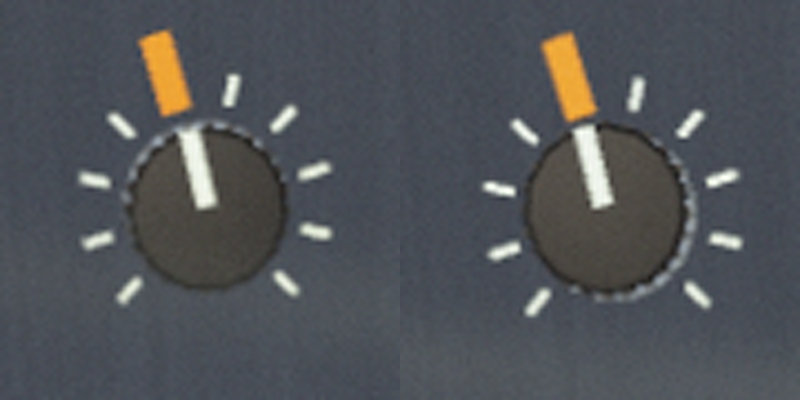

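From nearer, orange is at 23.2° and the pointer at about 20°, so the dial is roughly 0.05 rad past the mark and inside the ±0.12 tolerance. Now I'll fit the lid.

```bash
python3 - <<'E'
from h import *
x,y=.4828,.2860
env.movel([x,y,.25],down(.1),rate=.2); f0=np.array(env.sense()['wrist_force']); print(f0)
effector.grasp(60)
env.movel([x,y,.166],rate=.08)
z=.164
while z>.128:
    env.movel([x,y,z],rate=.03); s=env.sense(); f=np.array(s['wrist_force'])-f0
    print(round(z,4),np.round(s['ee_pos'],4),np.round(f,1),round(s['gripper_width'],4),round(s['t'],1))
    if s['ee_pos'][2]<.1525 and f[2]>22 or f[2]>45 or np.hypot(*f[:2])>20: break
    z-=.0015
E
```

```text
[ 0.21783408  0.55419536 -0.44468018]
0.164 [0.4829 0.2859 0.1641] [-0.2 -0.1 -0.7] 0.0205 22.6
0.1625 [0.4828 0.2859 0.1624] [-0.  -1.6  1. ] 0.0211 22.9
0.161 [0.4827 0.286  0.1609] [ 0.5 -0.3 -1.1] 0.0207 23.1
0.1595 [0.4829 0.2858 0.1594] [-1.2  0.2 -0.1] 0.0209 23.4
0.158 [0.4831 0.2857 0.1583] [-0.9 -2.6  4.3] 0.0206 23.6
0.1565 [0.4832 0.2865 0.1573] [-0.9 -2.   6.8] 0.0208 23.9
0.155 [0.483  0.2862 0.1553] [ 0.6 -2.4  3.6] 0.0208 24.1
0.1535 [0.4828 0.2858 0.1524] [ 2.8  1.  -9. ] 0.0207 24.4
0.152 [0.4823 0.2856 0.1511] [ 3.8 -0.5 -8.4] 0.0208 24.6
0.1505 [0.4825 0.2861 0.1507] [ 0.2 -0.5 -3.1] 0.0204 24.9
0.149 [0.4827 0.2863 0.15  ] [-2.1 -2.4  5. ] 0.021 25.1
0.1475 [0.4828 0.2863 0.1499] [-5.3 -5.5 17.1] 0.0209 25.4
0.146 [0.4828 0.2862 0.1499] [-7.  -9.2 28.6] 0.021 25.6
```

The clips gave way at about 0.155 and the arm then stopped solidly at TCP z = 0.150, exactly the predicted home height, pressing with 28 N. I'll check the flange for flushness and the final scene.

```bash
python3 - <<'E'
from h import *
p,d,i,T=wcam()
v,u=np.nonzero(d>0); q=cv2.undistortPoints(np.c_[u,v].astype(float).reshape(-1,1,2),np.array(i['intrinsics']),np.array(i['dist_coeffs']))[:,0]
X=np.c_[q[:,0],-q[:,1],-np.ones(len(q))]*d[v,u][:,None]@T[:3,:3].T+T[:3,3]
m=(abs(X[:,2]-.147)<.008)&(np.hypot(X[:,0]-.4828,X[:,1]-.286)<.055)&(p[v,u].min(1)>130); Y=X[m]
g=np.linalg.lstsq(np.c_[Y[:,:2]-[.4828,.286],np.ones(len(Y))],Y[:,2],rcond=None)[0]; print('flange plane slope/height',g,len(Y))
s,_=viewer.read_camera("side"); cv2.imwrite('pics/f7.png',cv2.resize(np.hstack([p,s])[:,:,::-1],(800,300)))
s=env.sense(); print(s['t'],s['ee_pos'],np.round(s['wrist_force'],1),s['grasp_force'])
E
```

```text
flange plane slope/height [-0.00147681 -0.00143657  0.14688645] 11056
25.7417 [0.48282209 0.28628447 0.14985943] [-7.2 -8.5 28.9] 60.02610146999359
```

View pics/f7.png

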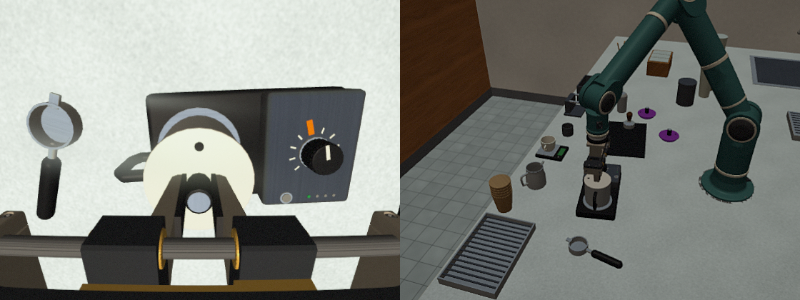

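The flange top is at 146.9 mm (147 expected) with a tilt of about 0.002 rad. The pointer is still at the orange mark, nothing else has moved, and the press is steady at about 29 N.

```bash
python3 -c "
from station import *
print(workorder.finish_job())"
```

```text
the job is handed in; nothing more can be done
None
```

The job is handed in: the dial is set to the orange mark (about 0.05 rad past it, tolerance 0.12), the white lid is snapped home and flush on the jug, and the arm is still pressing it down with about 29 N; the hand-in returned no verdict.

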